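Set up the recording rig around the light base

ROBOT

A 6-joint arm with a two-finger parallel gripper is mounted at the origin on the work surface. World frame = base frame: x ahead of the robot, y to its left, z up, the work surface at z = 0. Lengths are in m, angles in rad, forces in N, time in s.
With the tool pointing down it reaches from about 0.275 to 0.85 m from the base axis. Payload 19 kg.
Tool frame: the origin (TCP) lies midway between the tips of the shut fingers; the grasp point (between the pads) lies 19 mm behind it; z points along the fingers, y is the direction in which the jaws open and shut (so a half turn about z gives the same grasp; the last joint's range is limited). The gripper opens to 85 mm and grips with 20 to 120 N. Pads are 22 mm wide; open, the fingers measure 114 mm over their backs; the gripper's body (76 mm by 85 mm) begins 54 mm behind the grasp point. The pads swing forward as they close: fully open they stand 13 mm farther back than shut.
Start: joints at [-1.441, 0.15, 1.437, -0, 1.554, -0.134], TCP at [0.15, -0.555, 0.231] pointing down, gripper open.
Joint ranges: [-2.8, 2.8], [-0.68, 2.1], [0.12, 2.68], [-1.39, 4.53], [0.16, 2.79], [-2.81, 2.81]. Speed limits (rad/s): [1.89, 1.89, 2.22, 3.01, 3.01, 3.01].

INTERFACE

Orientations are given as a unit quaternion [x, y, z, w].
In Python, from bench import manip, eyes, workorder gives the robot as it stands.
- The arm moves only by the shell command python3 -m handwheel 'ROWS'. ROWS is JSON, a list of rows, each an object with "translation": the shift along the world's x, y, z in cm, a list of three; "yaw": the turn about the world's z in rad; "claw": the gripper command: -1 is shut, 1 is fully open, values between are in proportion. In form: [{"translation": [x, y, z], "yaw": yaw, "claw": claw}, ...]. A call has 1 to 5 rows; each row shifts and turns the commanded pose from where the row before left it; what a row does not reach is not made up. A row lasts 1/8 s, in which the tool goes at most 62.5 mm and 10.7 degrees, less where a joint would pass 70% of its speed; a pose out of reach is approached as far as the arm can. A call with a gripper value outside its range is refused whole. The fingers move at their own pace and stop on an object; the grip force is fixed at half the most. Time passes only in rows, so rows that do not move let the fingers close. It gives the time, the measured TCP pose, the force and the opening at its end, in the units of the state.
- manip.get_obs(): the state, without advancing time (a new reading comes with each control period).
- eyes.get_image(name): name is "scene" or "side" or "wrist"; returns the picture (420x560x3 uint8, red, green, blue); there is no depth.
- eyes.calibration(name): a dict with "fx", "fy", "cx", "cy" (pixels), "cam_to_world" (4x4, takes a point from camera to world coordinates). Camera axes: x right, y down, z forward; pixel columns grow to the right and rows downward; lengths in m; the calibration is good to about 2 mm. A picture is of the moment at which its call begins: read the wrist's pose just before it. calibration takes no time and is no camera call; for the wrist camera it gives the pose at the moment of the call.
- workorder.hand_in(): hands the job in, once; it reports no verdict.
The state is a dict: "time": time; "q": joint angles; "qvel": joint speeds; "tau": joint torques, N m; "tcp_pos": TCP position; "orientation": TCP orientation; "contact_force": force on the tool from outside, world axes, zero at the start; "wrist_torque": the same for the moment, N m; "finger_gap": finger opening in m.
Only numpy, scipy, OpenCV 4.12 (cv2) and the standard library are available. Lean on these libraries where they do the work, as an engineer would, in place of code of your own. Each camera call takes 0.05 s, during which the arm holds its last target.

TASK

Set up the recording rig, left and right being as seen from the robot. First put the clear dish on the middle of the light base's lit window; after that stand the green manipulator beside the light base on its left and the orange manipulator beside it on its right, each upright on the table and pointing its electrode at the middle of the dish, with the electrode's tip over the dish about 1 cm short of the middle. Also stand the blue-capped bottle on the table close behind the light base (the side away from the robot), centred on its back edge with a gap of about 2 to 3 cm, and leave everything else where it is.

Things in the scene. Friction and masses are not known exactly. Their poses are not given: they have to be found in the camera images.
- window (a point): Centre of the round lit white window (72 mm across, black ring round it) on the flat top of the light base: a fixed grey box 110 x 110 mm, 36 mm high, on the table. The point is on the top face, 36 mm above the table, 55 mm from each side (a dimmer knob sticks out 10 mm at the front). x to its back edge (away from the robot), y left, z up; turned up to 0.3 rad.
- dish_center (a point): Centre, half-way up, of the loose clear round dish with a pink floor: 60 mm outside diameter, 16 mm high, wall 3 mm, open at the top, 40 g. The point is 8 mm above its underside; z up along its axis.
- green_manip_grip (a point): Grip point of the loose micromanipulator with green knobs (0.5 to 0.8 kg, 143 mm high): on the axis of its square column (30 x 30 mm, sides along x and y, clear to grip 92 to 134 mm above the underside), 114 mm above the underside. Foot 60 x 54 mm, x -34 to 26 mm. x: the way the electrode points; its white tip is 110 mm along x from this axis, 67 mm above the underside. z up.
- orange_manip_grip (a point): Grip point of the loose micromanipulator with orange knobs (0.5 to 0.8 kg, 143 mm high): on the axis of its square column (30 x 30 mm, sides along x and y, clear to grip 92 to 134 mm above the underside), 114 mm above the underside. Foot 60 x 54 mm, x -34 to 26 mm. x: the way the electrode points; its white tip is 110 mm along x from this axis, 67 mm above the underside. z up.
- blue_bottle_center (a point): Centre, half-way up, of the loose white bottle with the blue cap: 44 mm diameter, 85 mm high, 0.08 to 0.17 kg. The point is 42.5 mm above its underside; z up.
- red_bottle_center (a point): Centre, half-way up, of another loose white bottle of the same size with a red cap: leave it where it stands.
- objective: Loose steel microscope objective with a yellow ring, standing upright, 31 mm diameter, 42 mm high, origin under its centre: leave it where it stands.
- screwdriver: Loose screwdriver with a yellow handle, lying on the table along its x, 130 mm long, origin on its underside: leave it where it lies.
- tweezers: Loose steel tweezers lying on the table along x, 120 mm long and 5 mm high, origin on its underside near the middle: leave it where it lies.
Mind the look-alikes: they are no part of the job. Leave any yellow look-alike of the part that bears green_manip_grip alone.

How it is judged:
On the way:
1. the dish stands on the lit window, centred within 10 mm and released, before either manipulator has been brought beside the light base (horizontal distance between dish_center and window below 0.01 m and height (world z) of dish_center between 0.041 and 0.047 m and angle between dish_center's own z axis and vertical below 0.08 rad and contact force between the fingers and dish below 0.05 N and not (horizontal distance between green_manip_grip and window below 0.16 m and x of green_manip_grip in the frame of window above -0.07 m) and not (horizontal distance between orange_manip_grip and window below 0.16 m and x of orange_manip_grip in the frame of window above -0.07 m)), for 0.2 s.
At the end, for the whole second after the job is handed in: Upright, released, still: dish within 10 mm of the window's centre; manipulators green left, orange right (over 80 mm aside), columns 105-135 mm from the dish's centre, electrode line within 15 mm of it; blue-capped bottle 82-122 mm behind the window's centre, within 20 mm of its middle line (horizontal distance between dish_center and window below 0.01 m and height (world z) of dish_center between 0.041 and 0.047 m and angle between each of dish_center, blue_bottle_center's own z axis and vertical below 0.08 rad and contact force between the fingers and dish below 0.05 N and linear speed of each of dish, green_manip, orange_manip, blue_bottle below 0.02 m/s and horizontal distance between green_manip_grip and dish_center between 0.105 and 0.135 m and x of dish_center in the frame of green_manip_grip above 0.09 m and y of dish_center in the frame of green_manip_grip between -0.015 and 0.015 m and y of green_manip_grip in the frame of window above 0.08 m and x of green_manip_grip in the frame of window between -0.065 and 0.065 m and height (world z) of green_manip_grip between 0.11 and 0.118 m and angle between each of green_manip_grip, orange_manip_grip's own z axis and vertical below 0.06 rad and horizontal distance between orange_manip_grip and dish_center between 0.105 and 0.135 m and x of dish_center in the frame of orange_manip_grip above 0.09 m and y of dish_center in the frame of orange_manip_grip between -0.015 and 0.015 m and y of orange_manip_grip in the frame of window below -0.08 m and x of orange_manip_grip in the frame of window between -0.065 and 0.065 m and height (world z) of orange_manip_grip between 0.11 and 0.118 m and x of blue_bottle_center in the frame of window between 0.082 and 0.122 m and y of blue_bottle_center in the frame of window between -0.02 and 0.02 m and height (world z) of blue_bottle_center between 0.038 and 0.047 m); the robot touches nothing.
It fails at once if the red-capped bottle is moved by more than 20 mm (distance of red_bottle_center from where it was at the start of the episode above 0.02 m).
It fails at once if the objective is moved by more than 20 mm (distance of objective from where it was at the start of the episode above 0.02 m).
It fails at once if the screwdriver is moved by more than 20 mm (distance of screwdriver from where it was at the start of the episode above 0.02 m).
It fails at once if the tweezers is moved by more than 20 mm (distance of tweezers from where it was at the start of the episode above 0.02 m).
It also fails if it takes over 115 s, if anything falls off the work surface, if the arm or the gripper's body presses on something with over 40 N, if the wrist force passes 120 N, or if a joint passes its speed limit or range.

## Working session

There is one attempt and no reset: what is moved stays moved. The work goes in short steps, Python scripts to look and compute and a shell command to move; the robot and the scene stay as the last step left them, time stands still between calls to the robot, and variables do not carry over. Pictures are saved under pics/ and viewed, and the job is handed in when it is done.

```bash
mkdir -p pics; ls
python3 - <<'E'
from bench import manip, eyes, workorder
import cv2
for n in ["scene","side","wrist"]:
    c=eyes.calibration(n); print(n,c)
    cv2.imwrite(f"pics/{n}0.png",eyes.get_image(n)[:,:,::-1])
print(manip.get_obs())
E
```

```text
pics
scene {'fx': 477.61358914061555, 'fy': 477.61358914061555, 'cx': 276.5360641021716, 'cy': 205.210651928268, 'cam_to_world': array([[-0.48502379,  0.6021038 , -0.63421049,  1.3013151 ],
       [ 0.87425603,  0.31668753, -0.36794756,  0.54069038],
       [-0.02069607, -0.73292566, -0.67999386,  0.9698567 ],
       [ 0.        ,  0.        ,  0.        ,  1.        ]])}
side {'fx': 486.60557517026865, 'fy': 486.60557517026865, 'cx': 271.24706417883567, 'cy': 209.61238746929214, 'cam_to_world': array([[ 0.72628767, -0.43272886,  0.53408984, -0.38113987],
       [-0.6872401 , -0.44084198,  0.57737283, -0.8445897 ],
       [-0.01439666, -0.78638673, -0.61756672,  1.0658104 ],
       [ 0.        ,  0.        ,  0.        ,  1.        ]])}
wrist {'fx': 299.38242429196197, 'fy': 299.38242429196197, 'cx': 278.1784211323863, 'cy': 212.140431455649, 'cam_to_world': array([[ 2.60831728e-01, -9.12192895e-01, -3.16023627e-01,
         2.30611295e-01],
       [-9.65384260e-01, -2.46529134e-01, -8.51857832e-02,
        -5.34263392e-01],
       [-2.03164886e-04,  3.27303391e-01, -9.44919282e-01,
         3.73231358e-01],
       [ 0.00000000e+00,  0.00000000e+00,  0.00000000e+00,
         1.00000000e+00]])}
{'time': 0.15, 'q': array([-1.44101570e+00,  1.50845993e-01,  1.43785172e+00, -3.31407458e-05,
        1.55381595e+00, -1.34003127e-01]), 'qvel': array([-0.00033525, -0.00163193, -0.00178752, -0.00249807,  0.00120808,
        0.00202538]), 'tau': array([ 3.63671810e-03, -7.13373470e+01, -5.71041942e+01,  2.01710520e-05,
        7.34417903e-03,  6.04583374e-05]), 'tcp_pos': array([ 0.14986636, -0.55492656,  0.23084448]), 'orientation': array([ 9.91314725e-01,  1.31510093e-01, -1.55955769e-05, -4.60537777e-04]), 'contact_force': array([ 1.06359824,  0.22271113, -0.61922755]), 'wrist_torque': array([-0.0003425 , -0.00555202,  0.00511954]), 'finger_gap': 0.08540681977548054}
```

View pics/scene0.png

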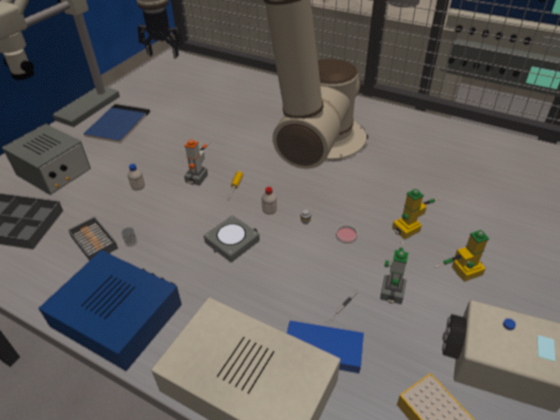

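View pics/side0.png

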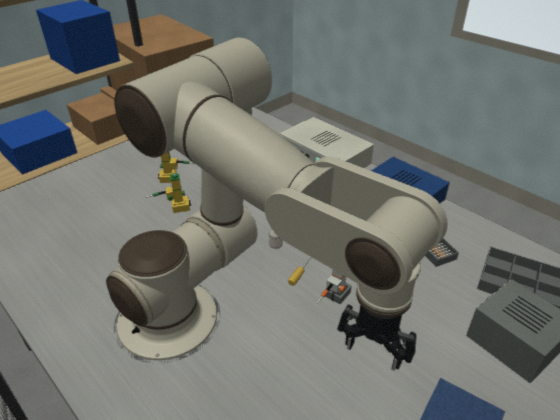

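View pics/wrist0.png

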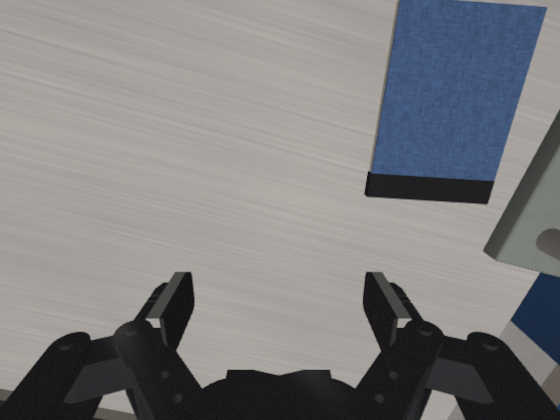

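```bash
cat > h.py <<'E'
import numpy as np, cv2
from bench import manip, eyes, workorder
def ray(c,u,v,z):
    M=c["cam_to_world"]; d=M[:3,:3]@np.array([(u-c["cx"])/c["fx"],(v-c["cy"])/c["fy"],1.]); o=M[:3,3]
    return o+d*(z-o[2])/d[2]
def proj(c,p):
    M=c["cam_to_world"]; q=M[:3,:3].T@(np.asarray(p)-M[:3,3]); return np.array([c["cx"]+c["fx"]*q[0]/q[2],c["cy"]+c["fy"]*q[1]/q[2]])
E
python3 - <<'E'
from h import *
im=cv2.imread("pics/scene0.png")
a=im[125:325,60:310]; b=im[125:325,290:510]
cv2.imwrite("pics/sA.png",cv2.resize(a,None,fx=3,fy=3,interpolation=cv2.INTER_CUBIC))
cv2.imwrite("pics/sB.png",cv2.resize(b,None,fx=3,fy=3,interpolation=cv2.INTER_CUBIC))
c=eyes.calibration("scene")
for n,u,v,z in [("window",231,235,.036),("dish",346,234,.008),("greentop",400,253,.143),("greenfoot",394,290,.01),("orangetop",192,144,.143),("orangefoot",195,176,.01),("bluecap",133,168,.085),("red",269,190,.085),("obj",306,213,.02),("driver",237,181,.01),("twz",347,301,0)]:
    print(n,ray(c,u,v,z).round(3))
E
```

```text
window [ 0.591 -0.016  0.036]
dish [0.417 0.247 0.008]
greentop [0.539 0.421 0.143]
greenfoot [0.54  0.427 0.01 ]
orangetop [ 0.413 -0.259  0.143]
orangefoot [ 0.407 -0.275  0.01 ]
bluecap [ 0.533 -0.4    0.085]
red [0.431 0.012 0.085]
obj [0.405 0.118 0.02 ]
driver [ 0.366 -0.143  0.01 ]
twz [0.618 0.336 0.   ]
```

View pics/sA.png

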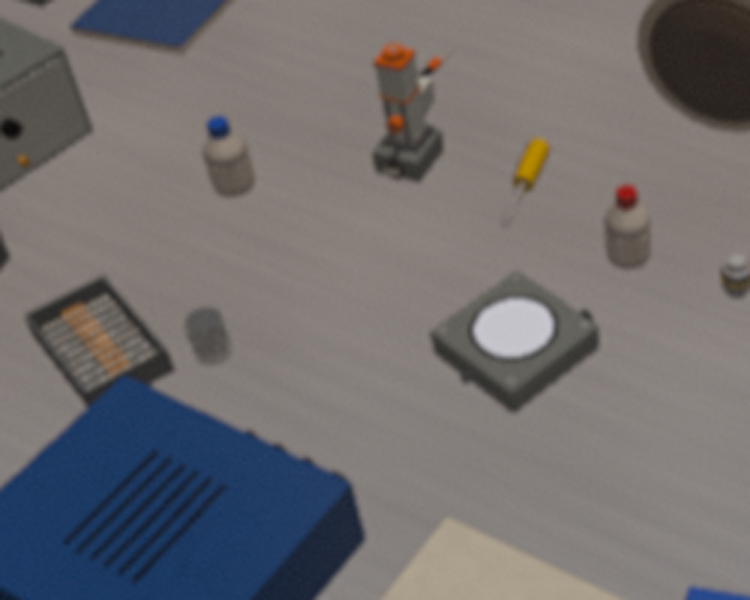

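View pics/sB.png

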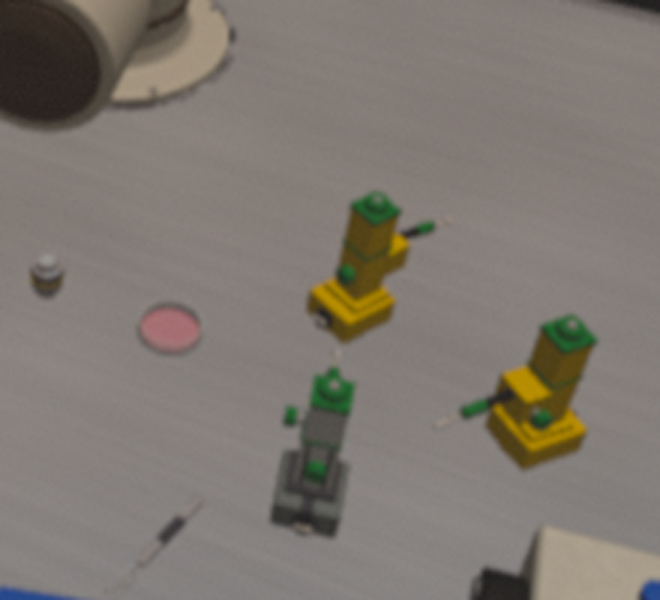

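```bash
python3 -m handwheel '[{"translation":[3,3,4],"yaw":0,"claw":1},{"translation":[4,4,2],"yaw":0,"claw":1},{"translation":[4,4,1],"yaw":0,"claw":1},{"translation":[4,4,1],"yaw":0,"claw":1},{"translation":[4,4,1],"yaw":0,"claw":1}]'; python3 -m handwheel '[{"translation":[2,5,1],"yaw":0,"claw":1},{"translation":[1,5,1],"yaw":0,"claw":1},{"translation":[1,5,1],"yaw":0,"claw":1},{"translation":[1,5,0],"yaw":0,"claw":1},{"translation":[0,0,0],"yaw":0,"claw":1}]'
python3 - <<'E'
from h import *
o=manip.get_obs();c=eyes.calibration("wrist")
np.save("pics/c1.npy",c["cam_to_world"])
cv2.imwrite("pics/wrist1.png",eyes.get_image("wrist")[:,:,::-1])
print(o["tcp_pos"],o["time"],np.abs(o["qvel"]).max())
E
```

```text
time: 0.78
tcp_pos: [0.3409, -0.3636, 0.3216]
orientation: [0.991, 0.131, 0.0, 0.0]
contact_force: [0.4, -0.3, 0.5]
finger_gap: 0.0854
time: 1.4
tcp_pos: [0.3902, -0.1625, 0.3518]
orientation: [0.991, 0.133, 0.001, 0.0]
contact_force: [-0.2, 0.7, 0.4]
finger_gap: 0.0854
[ 0.3902381  -0.1624665   0.35176369] 1.4 0.06602232865781789
```

View pics/wrist1.png

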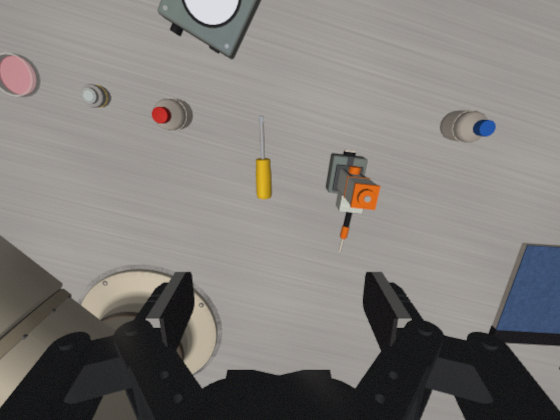

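```bash
python3 -m handwheel '[{"translation":[0.5,5,0.5],"yaw":0,"claw":1},{"translation":[0.5,6,0.5],"yaw":0,"claw":1},{"translation":[0.5,6,0.5],"yaw":0,"claw":1},{"translation":[0.5,5,0.5],"yaw":0,"claw":1},{"translation":[0,0,0],"yaw":0,"claw":1}]'
python3 - <<'E'
from h import *
o=manip.get_obs();c=eyes.calibration("wrist")
np.save("pics/c2.npy",c["cam_to_world"])
cv2.imwrite("pics/wrist2.png",eyes.get_image("wrist")[:,:,::-1])
print(o["tcp_pos"],o["time"],np.abs(o["qvel"]).max())
E
```

```text
time: 2.08
tcp_pos: [0.4102, 0.0567, 0.3713]
orientation: [0.991, 0.133, -0.0, -0.0]
contact_force: [0.3, -1.4, 0.5]
finger_gap: 0.0853
[0.41020874 0.05672464 0.37127615] 2.075 0.0776570659691271
```

View pics/wrist2.png

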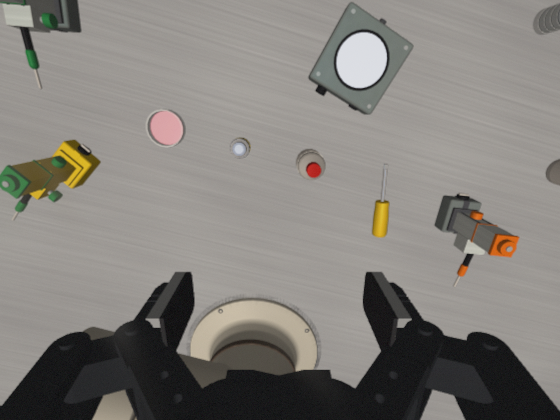

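Run:
```python
from h import *
im=cv2.imread("pics/wrist2.png"); c=eyes.calibration("wrist"); c["cam_to_world"]=np.load("pics/c2.npy")
cv2.imwrite("pics/base2.png",cv2.resize(im[0:125,295:425],None,fx=5,fy=5,interpolation=cv2.INTER_CUBIC)[:600])
hsv=cv2.cvtColor(im,cv2.COLOR_BGR2HSV)
m=((hsv[...,2]>200)&(hsv[...,1]<40)).astype(np.uint8); m[:, :300]=0; m[130:]=0
cs,_=cv2.findContours(m,0,1); k=max(cs,key=cv2.contourArea)
P=np.array([ray(c,*p[0],.036) for p in k],dtype=np.float32)
print("window",cv2.fitEllipse(P[:,:2]), cv2.minEnclosingCircle(P[:,:2]))
m=((hsv[...,1]>40)&((hsv[...,0]<8)|(hsv[...,0]>165))&(hsv[...,2]>120)).astype(np.uint8); m[:,:130]=0;m[:, 200:]=0; m[180:]=0
cs,_=cv2.findContours(m,0,1); k=max(cs,key=cv2.contourArea)
for z in (.003,.016):
  P=np.array([ray(c,*p[0],z) for p in k],dtype=np.float32)
  print("dish",cv2.fitEllipse(P[:,:2]))
for p in [(352,3),(413,47),(368,114),(309,80)]: print(ray(c,*p,.036).round(4))
```

```text
Traceback (most recent call last):
cv2.error: OpenCV(4.12.0) /io/opencv/modules/imgproc/src/shapedescr.cpp:356: error: (-215:Assertion failed) n >= 0 && (depth == CV_32F || depth == CV_32S) in function 'fitEllipseNoDirect'
```

View pics/base2.png

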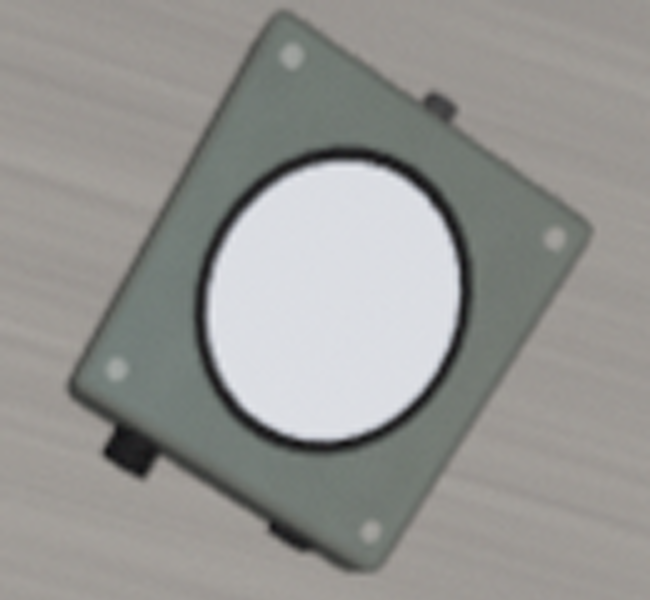

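Run:
```python
from h import *
im=cv2.imread("pics/wrist2.png"); c=eyes.calibration("wrist"); c["cam_to_world"]=np.load("pics/c2.npy")
hsv=cv2.cvtColor(im,cv2.COLOR_BGR2HSV)
def fit(m,zs,n):
  cs,_=cv2.findContours(m,0,1); k=max(cs,key=cv2.contourArea)
  for z in zs:
    P=np.array([ray(c,*p[0],z)[:2] for p in k],dtype=np.float32)
    print(n,z,cv2.fitEllipse(P))
m=((hsv[...,2]>190)&(hsv[...,1]<40)).astype(np.uint8); m[:, :300]=0; m[130:]=0;m[:,420:]=0
fit(m,[.036],"win")
m=((hsv[...,1]>40)&((hsv[...,0]<8)|(hsv[...,0]>165))&(hsv[...,2]>120)).astype(np.uint8); m[:,:130]=0;m[:, 200:]=0; m[180:]=0
fit(m,[.003,.016],"dish")
P=[ray(c,295+u/5-.4,v/5-.4,.036) for u,v in [(291,56),(555,238),(371,531),(117,369)]]
P=np.array(P); print(P.round(4),P.mean(0))
for i,j in [(3,0),(2,1)]: d=P[j]-P[i]; print(np.arctan2(d[1],d[0]),np.linalg.norm(d))
for i,j in [(1,0),(2,3)]: d=P[j]-P[i]; print(np.arctan2(-d[0],d[1]),np.linalg.norm(d))
print(c["cam_to_world"][:3,3])
```

```text
win 0.036 ((0.5851051211357117, -0.020320860669016838), (0.06988446414470673, 0.07005926221609116), 88.12945556640625)
dish 0.003 ((0.41311681270599365, 0.24760426580905914), (0.05285099893808365, 0.05303319916129112), 13.698490142822266)
dish 0.016 ((0.4150957763195038, 0.24328072369098663), (0.05150574818253517, 0.05168330669403076), 13.700054168701172)
[[ 0.6397  0.0123  0.036 ]
 [ 0.6178 -0.0751  0.036 ]
 [ 0.5305 -0.053   0.036 ]
 [ 0.5526  0.0343  0.036 ]] [ 0.58514204 -0.02034988  0.036     ]
-0.24765737664402357 0.08985250658203807
-0.248620625641919 0.09004986830868639
-0.24627680055578288 0.09014897638878451
-0.2484664007762345 0.09006217951901334
[0.49086491 0.077745   0.51373163]
```

```bash
python3 -m handwheel '[{"translation":[0.1,4.8,-3],"yaw":0,"claw":1},{"translation":[0.1,4.8,-3.5],"yaw":0,"claw":1},{"translation":[0.1,4.8,-3.5],"yaw":0,"claw":1},{"translation":[0,4.7,-4],"yaw":0,"claw":1},{"translation":[0,0,-4],"yaw":0,"claw":1}]'; python3 -m handwheel '[{"translation":[0,0,-6],"yaw":0,"claw":1},{"translation":[0,0,-6],"yaw":0,"claw":1},{"translation":[0,0,-2],"yaw":0,"claw":1},{"translation":[0,0,0],"yaw":0,"claw":1}]'
python3 - <<'E'
from h import *
o=manip.get_obs();c=eyes.calibration("wrist")
cv2.imwrite("pics/wrist3.png",eyes.get_image("wrist")[:,:,::-1])
print(o["tcp_pos"],o["time"],proj(c,[*o["tcp_pos"][:2],.016]),proj(c,[.413,.2476,.016]))
E
```

```text
time: 2.75
tcp_pos: [0.4133, 0.2464, 0.1893]
orientation: [0.991, 0.132, -0.0, 0.0]
contact_force: [-0.4, -1.4, 0.4]
finger_gap: 0.0851
time: 3.25
tcp_pos: [0.4129, 0.2439, 0.0498]
orientation: [0.991, 0.13, -0.002, 0.001]
contact_force: [-0.1, 0.6, 1.1]
finger_gap: 0.0854
[0.41291704 0.24394342 0.04976177] 3.25 [276.40688157 244.50012785] [270.97007856 243.06164373]
```

View pics/wrist3.png

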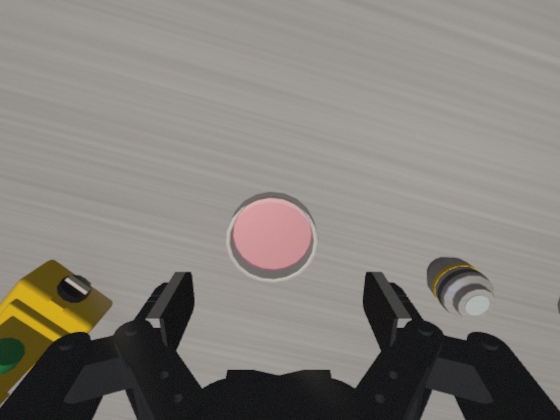

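```bash
python3 -m handwheel '[{"translation":[0.2,0.2,-2.5],"yaw":0,"claw":1},{"translation":[0,0,-2],"yaw":0,"claw":1},{"translation":[0,0,-0.6],"yaw":0,"claw":1},{"translation":[0,0,0],"yaw":0,"claw":1}]';  python3 -m handwheel '[{"translation":[0,0,0],"yaw":0,"claw":0.3},{"translation":[0,0,0],"yaw":0,"claw":-0.2},{"translation":[0,0,0],"yaw":0,"claw":-1},{"translation":[0,0,0],"yaw":0,"claw":-1}]'
python3 - <<'E'
from h import *
o=manip.get_obs()
cv2.imwrite("pics/wrist4.png",eyes.get_image("wrist")[:,:,::-1])
print(o["tcp_pos"],o["finger_gap"],o["contact_force"])
E
```

```text
time: 3.8
tcp_pos: [0.4156, 0.2477, 0.0012]
orientation: [0.991, 0.131, 0.0, -0.0]
contact_force: [0.2, 0.1, 0.5]
finger_gap: 0.0852
time: 4.3
tcp_pos: [0.4155, 0.2481, 0.002]
orientation: [0.991, 0.132, 0.001, -0.0]
contact_force: [-8.0, -5.4, 23.4]
finger_gap: 0.0582
[0.4155322  0.24805923 0.0019829 ] 0.05818085948686384 [-8.03142352 -5.36581156 23.38302648]
```

View pics/wrist4.png

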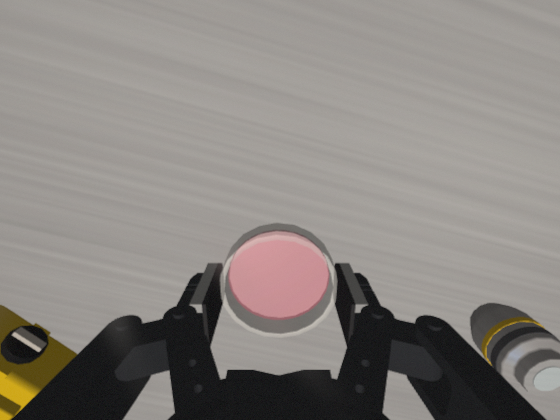

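```bash
python3 -m handwheel '[{"translation":[0,0,1],"yaw":0,"claw":-1},{"translation":[0,0,4],"yaw":0,"claw":-1},{"translation":[0,0,6],"yaw":0,"claw":-1},{"translation":[0,0,0],"yaw":0,"claw":-1}]'
python3 - <<'E'
from h import *
o=manip.get_obs();c=eyes.calibration("wrist")
cv2.imwrite("pics/wrist5.png",eyes.get_image("wrist")[:,:,::-1])
print(o["tcp_pos"],o["finger_gap"],o["contact_force"])
for dz in (-.003,.005,.013): print(proj(c,o["tcp_pos"]+[0,0,dz]))
E
```

```text
time: 4.85
tcp_pos: [0.4168, 0.2488, 0.1152]
orientation: [0.991, 0.132, 0.004, -0.001]
contact_force: [0.1, 0.6, -1.4]
finger_gap: 0.0579
[0.41684401 0.2487507  0.11516656] 0.05787369066306791 [ 0.12601743  0.56165821 -1.42256871]
[276.21311603 268.72702309]
[276.11591935 276.33474313]
[276.00887318 284.71339602]
```

View pics/wrist5.png

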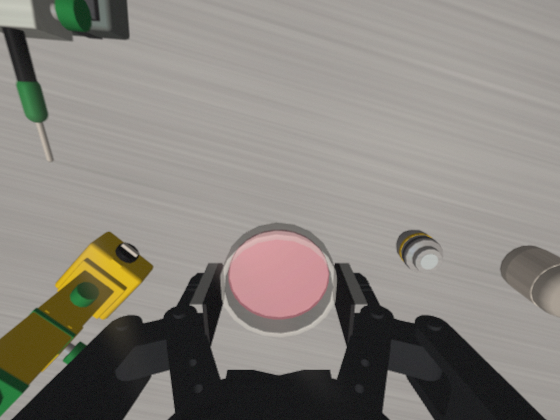

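```bash
python3 -m handwheel '[{"translation":[2.4,-3.8,0],"yaw":0,"claw":-1},{"translation":[2.9,-4.6,0],"yaw":0,"claw":-1},{"translation":[2.9,-4.6,0],"yaw":0,"claw":-1},{"translation":[2.9,-4.6,0],"yaw":0,"claw":-1},{"translation":[2.9,-4.7,0],"yaw":0,"claw":-1}]'; python3 -m handwheel '[{"translation":[2.8,-4.6,0],"yaw":0,"claw":-1},{"translation":[0,0,-2],"yaw":0,"claw":-1},{"translation":[0,0,-2],"yaw":0,"claw":-1},{"translation":[0,0,0],"yaw":0,"claw":-1}]'
python3 - <<'E'
from h import *
o=manip.get_obs();c=eyes.calibration("wrist")
cv2.imwrite("pics/wrist6.png",eyes.get_image("wrist")[:,:,::-1])
print(o["tcp_pos"],o["finger_gap"],o["contact_force"])
E
```

```text
time: 5.52
tcp_pos: [0.5551, 0.0233, 0.1093]
orientation: [0.991, 0.132, -0.001, -0.0]
contact_force: [0.9, 0.5, -0.4]
finger_gap: 0.0581
time: 6.02
tcp_pos: [0.5816, -0.021, 0.0681]
orientation: [0.991, 0.131, -0.002, -0.001]
contact_force: [-0.4, 0.3, 0.8]
finger_gap: 0.0581
[ 0.58159671 -0.02096923  0.06806602] 0.0580683381482966 [-0.44003315  0.28628119  0.81285075]
```

View pics/wrist6.png

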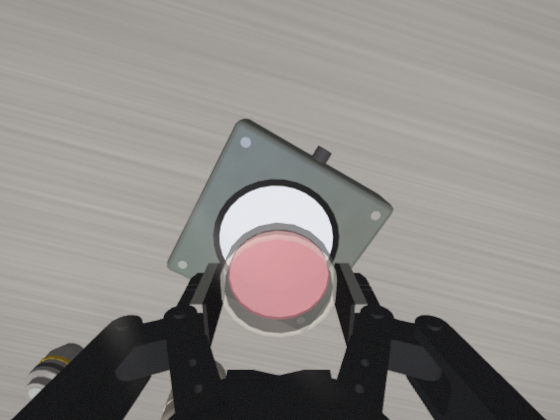

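```bash
python3 -m handwheel '[{"translation":[0.3,0.05,-1.5],"yaw":0,"claw":-1},{"translation":[0,0,-0.8],"yaw":0,"claw":-1},{"translation":[0,0,-0.5],"yaw":0,"claw":-1},{"translation":[0,0,0],"yaw":0,"claw":-1}]'
python3 - <<'E'
from h import *
o=manip.get_obs();c=eyes.calibration("wrist")
cv2.imwrite("pics/wrist7.png",eyes.get_image("wrist")[:,:,::-1])
print(o["tcp_pos"],o["finger_gap"],o["contact_force"])
E
```

```text
time: 6.58
tcp_pos: [0.5857, -0.0205, 0.042]
orientation: [0.991, 0.132, -0.0, -0.0]
contact_force: [-0.1, 0.1, -0.4]
finger_gap: 0.0575
[ 0.58574489 -0.02051626  0.04196459] 0.05750124562335551 [-0.07552607  0.05879249 -0.39684688]
```

View pics/wrist7.png

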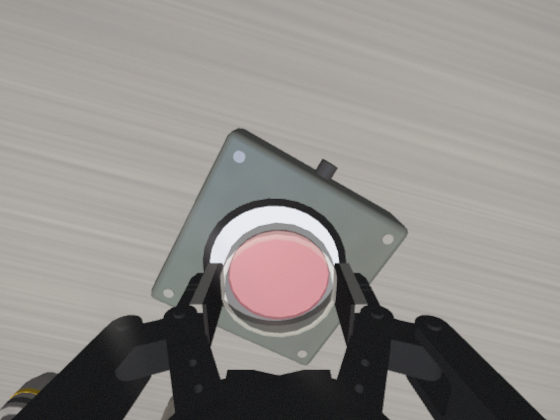

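Run:
```python
from h import *
c=eyes.calibration("wrist"); o=manip.get_obs()
P=np.array([ray(c,*p,.036) for p in [(239,157),(388,240),(302,354),(169,294)]]);print(P.round(4),P.mean(0))
# dish floor centre about (279,276) at floor z ~ tcp-0.002+0.003
print(ray(c,279,276,o["tcp_pos"][2]+.001),ray(c,279,283,o["tcp_pos"][2]+.014))
```

```text
[[ 0.6397  0.0129  0.036 ]
 [ 0.617  -0.0752  0.036 ]
 [ 0.5296 -0.0525  0.036 ]
 [ 0.5518  0.0347  0.036 ]] [ 0.58450661 -0.02000405  0.036     ]
[ 0.58422033 -0.02262923  0.04332351] [ 0.58797446 -0.02156611  0.05632351]
```

```bash
python3 -m handwheel '[{"translation":[0,0,-0.3],"yaw":0,"claw":-1},{"translation":[0,0,0],"yaw":0,"claw":-1},{"translation":[0,0,0],"yaw":0,"claw":1},{"translation":[0,0,0],"yaw":0,"claw":1},{"translation":[0,0,0],"yaw":0,"claw":1}]'
python3 -m handwheel '[{"translation":[0,0,3],"yaw":0,"claw":1},{"translation":[0,0,6],"yaw":0,"claw":1},{"translation":[-3,0,4],"yaw":0,"claw":1},{"translation":[-4,0,3],"yaw":0,"claw":1},{"translation":[0,0,0],"yaw":0,"claw":1}]'
python3 - <<'E'
from h import *
o=manip.get_obs();c=eyes.calibration("wrist")
im=eyes.get_image("wrist")[:,:,::-1].copy()
cv2.imwrite("pics/wrist8.png",im)
print(o["tcp_pos"],o["finger_gap"],o["contact_force"])
hsv=cv2.cvtColor(im,cv2.COLOR_BGR2HSV)
m=((hsv[...,1]>40)&((hsv[...,0]<8)|(hsv[...,0]>165))&(hsv[...,2]>120)).astype(np.uint8)
cs,_=cv2.findContours(m,0,1); k=max(cs,key=cv2.contourArea)
P=np.array([ray(c,*p[0],.039)[:2] for p in k],dtype=np.float32)
print(cv2.fitEllipse(P))
E
```

```text
time: 7.25
tcp_pos: [0.586, -0.0206, 0.0393]
orientation: [0.991, 0.132, 0.0, -0.0]
contact_force: [0.9, -0.4, 0.6]
finger_gap: 0.0857
time: 7.88
tcp_pos: [0.5152, -0.0206, 0.2022]
orientation: [0.991, 0.131, 0.002, 0.001]
contact_force: [0.8, -1.2, 0.4]
finger_gap: 0.0854
[ 0.51523975 -0.02063058  0.20216384] 0.08535794129261409 [ 0.80787179 -1.20257657  0.40170575]
((0.584236204624176, -0.022562632337212563), (0.053273994475603104, 0.05346132442355156), 69.4462661743164)
```

View pics/wrist8.png

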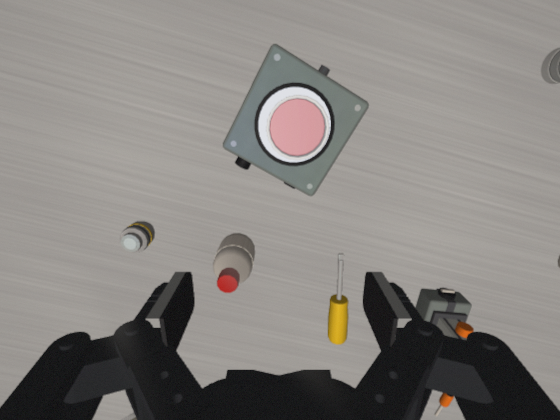

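Run:
```python
from h import *
im=cv2.imread("pics/wrist1.png"); c=eyes.calibration("wrist"); c["cam_to_world"]=np.load("pics/c1.npy")
hsv=cv2.cvtColor(im,cv2.COLOR_BGR2HSV)
m=((hsv[...,1]>150)&(abs(hsv[...,0].astype(int)-112)<15)&(hsv[...,2]>120)).astype(np.uint8); m[200:]=0
n,l,s,ce=cv2.connectedComponentsWithStats(m); i=1+s[1:,4].argmax(); print(s[i],ce[i]); print("bottle",ray(c,*ce[i],.082), ray(c,451,127,.02))
m=((hsv[...,1]>150)&(hsv[...,0]<18)&(hsv[...,2]>120)).astype(np.uint8); m[:,:320]=0
n,l,s,ce=cv2.connectedComponentsWithStats(m)
for j in range(1,n):
  if s[j,4]>30: print(s[j],ce[j])
cv2.imwrite("pics/or1.png",cv2.resize(im[140:260,310:400],None,fx=5,fy=5,interpolation=cv2.INTER_CUBIC))
```

```text
[480 120  15  16 183] [486.83606557 127.83060109]
bottle [ 0.52112631 -0.41559248  0.082     ] [ 0.51531727 -0.40341642  0.02      ]
[349 167  12   8  79] [354.35443038 170.2278481 ]
[351 183  29  27 564] [364.49822695 195.72163121]
[340 226   9  13  77] [343.97402597 232.02597403]
```

View pics/or1.png

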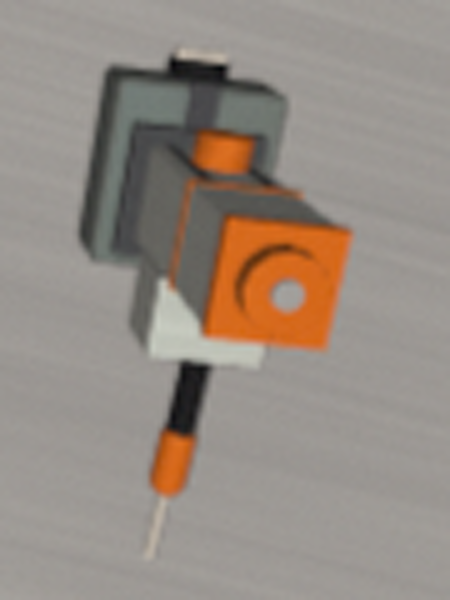

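```bash
python3 -m handwheel '[{"translation":[0,-4,2],"yaw":-0.1,"claw":1},{"translation":[-0.5,-5.5,1],"yaw":-0.1,"claw":1},{"translation":[-0.5,-5.5,0],"yaw":-0.1,"claw":1},{"translation":[-0.5,-5.5,0],"yaw":-0.1,"claw":1},{"translation":[-1,-5.5,0],"yaw":-0.1,"claw":1}]'; python3 -m handwheel '[{"translation":[-1,-5.5,0],"yaw":0,"claw":1},{"translation":[-1,-5,0],"yaw":0,"claw":1},{"translation":[0,0,0],"yaw":0,"claw":1}]'
python3 - <<'E'
from h import *
o=manip.get_obs();c=eyes.calibration("wrist")
im=eyes.get_image("wrist")[:,:,::-1].copy()
cv2.imwrite("pics/wrist9.png",im)
print(o["tcp_pos"],o["time"],o["q"],np.abs(o["qvel"]).max())
hsv=cv2.cvtColor(im,cv2.COLOR_BGR2HSV)
m=((hsv[...,1]>150)&(abs(hsv[...,0].astype(int)-112)<15)&(hsv[...,2]>120)).astype(np.uint8)
n,l,s,ce=cv2.connectedComponentsWithStats(m)
for j in range(1,n):
  if s[j,4]>100: print(s[j],ce[j],ray(c,*ce[j],.083))
c["cam_to_world"]=np.load("pics/c1.npy")
A=ray(c,367.5,198.8,.143);B=ray(c,339.4,251.2,.067); d=B-A; print("orange",A,B,np.linalg.norm(d[:2]),np.arctan2(d[1],d[0]))
E
```

```text
time: 8.55
tcp_pos: [0.491, -0.2826, 0.2278]
orientation: [0.993, -0.119, -0.001, -0.001]
contact_force: [1.2, -0.2, 0.2]
finger_gap: 0.0855
time: 8.93
tcp_pos: [0.4701, -0.3888, 0.2268]
orientation: [0.993, -0.12, -0.001, -0.001]
contact_force: [-0.5, -0.1, -0.0]
finger_gap: 0.086
[ 0.47006266 -0.38883728  0.22679352] 8.925 [-8.17156996e-01  2.26985385e-01  1.35613804e+00 -3.37918562e-04
  1.56128736e+00  9.93407139e-01] 0.055221327018532225
[279 130  22  22 369] [289.42276423 140.21138211] [ 0.52128954 -0.4136528   0.083     ]
orange [ 0.39934413 -0.2746731   0.143     ] [ 0.29109795 -0.29161011  0.067     ] 0.10956320854509058 -2.986383564149454
```

View pics/wrist9.png

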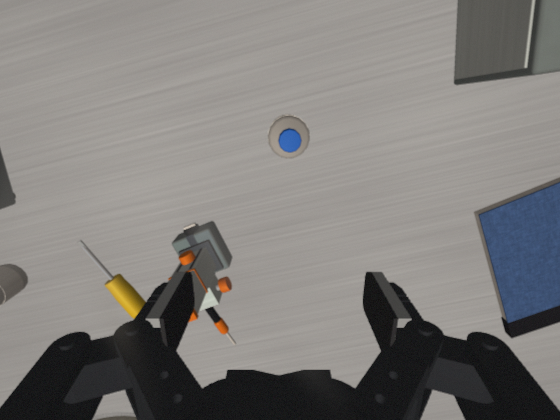

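```bash
python3 -m handwheel '[{"translation":[5.1,-2.5,0],"yaw":0,"claw":1},{"translation":[0,0,-5],"yaw":0,"claw":1},{"translation":[0,0,-5],"yaw":0,"claw":1},{"translation":[0,0,-5],"yaw":0,"claw":1},{"translation":[0,0,-4.2],"yaw":0,"claw":1}]'; python3 -m handwheel '[{"translation":[0,0,0],"yaw":0,"claw":1},{"translation":[0,0,0],"yaw":0,"claw":-1},{"translation":[0,0,0],"yaw":0,"claw":-1},{"translation":[0,0,0],"yaw":0,"claw":-1},{"translation":[0,0,0],"yaw":0,"claw":-1}]'
python3 - <<'E'
from h import *
o=manip.get_obs()
print(o["tcp_pos"],o["finger_gap"],o["contact_force"])
cv2.imwrite("pics/wrist10.png",eyes.get_image("wrist")[:,:,::-1])
E
```

```text
time: 9.6
tcp_pos: [0.5222, -0.409, 0.0344]
orientation: [0.993, -0.117, -0.001, -0.001]
contact_force: [-0.0, 0.1, 0.5]
finger_gap: 0.0854
time: 10.22
tcp_pos: [0.5228, -0.4112, 0.0397]
orientation: [0.993, -0.118, 0.001, 0.001]
contact_force: [-0.8, 1.9, 11.8]
finger_gap: 0.0408
[ 0.52275405 -0.41120162  0.03965388] 0.04075916798537011 [-0.76471849  1.90273052 11.80311093]
```

View pics/wrist10.png

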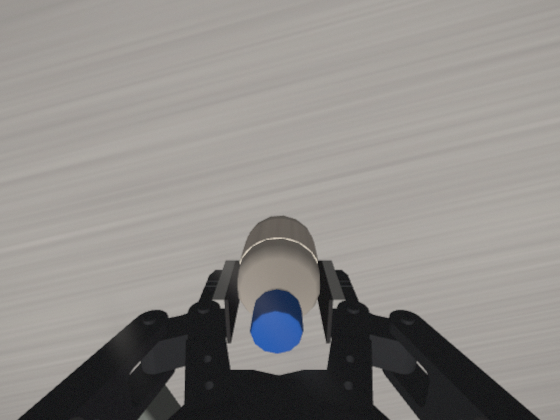

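```bash
python3 -m handwheel '[{"translation":[0,0,2],"yaw":0,"claw":-1},{"translation":[0,0,5],"yaw":0,"claw":-1},{"translation":[0,0,4],"yaw":0,"claw":-1},{"translation":[0,0,0],"yaw":0,"claw":-1}]'
python3 - <<'E'
from h import *
c=eyes.calibration("scene")
for p in [(180,298),(104,255),(210,305),(338,370),(128,235)]: print(p,ray(c,*p,.06).round(3),ray(c,*p,.0).round(3))
print(manip.get_obs()["finger_gap"],manip.get_obs()["tcp_pos"])
E
```

```text
time: 10.78
tcp_pos: [0.523, -0.4116, 0.1527]
orientation: [0.993, -0.118, 0.003, 0.002]
contact_force: [0.9, 0.5, -1.6]
finger_gap: 0.041
(180, 298) [0.835 0.003 0.06 ] [ 0.804 -0.032  0.   ]
(104, 255) [ 0.82 -0.25  0.06] [ 0.788 -0.302  0.   ]
(210, 305) [0.818 0.077 0.06 ] [ 0.786  0.046 -0.   ]
(338, 370) [0.826 0.399 0.06 ] [0.794 0.389 0.   ]
(128, 235) [ 0.737 -0.244  0.06 ] [ 0.7   -0.295  0.   ]
0.04095486100243589 [ 0.52295212 -0.41164222  0.1526921 ]
```

```bash
python3 -m handwheel '[{"translation":[2,4.2,0],"yaw":0,"claw":-1},{"translation":[2.4,5.4,0],"yaw":0,"claw":-1},{"translation":[2.4,5.4,0],"yaw":0,"claw":-1},{"translation":[2.4,5.4,0],"yaw":0,"claw":-1},{"translation":[2.4,5.4,0],"yaw":0,"claw":-1}]'; python3 -m handwheel '[{"translation":[2.4,5.4,0],"yaw":0,"claw":-1},{"translation":[2.1,5.4,0],"yaw":0,"claw":-1},{"translation":[0,0,-3],"yaw":0,"claw":-1},{"translation":[0,0,-3],"yaw":0,"claw":-1},{"translation":[0,0,0],"yaw":0,"claw":-1}]'
python3 - <<'E'
from h import *
o=manip.get_obs()
print(o["tcp_pos"],o["finger_gap"],o["contact_force"])
cv2.imwrite("pics/wrist11.png",eyes.get_image("wrist")[:,:,::-1])
cv2.imwrite("pics/scene11.png",eyes.get_image("scene")[150:350,100:350,::-1].repeat(3,0).repeat(3,1))
E
```

```text
time: 11.4
tcp_pos: [0.6382, -0.1507, 0.1475]
orientation: [0.993, -0.118, -0.0, -0.0]
contact_force: [-0.3, -0.1, -1.3]
finger_gap: 0.0413
time: 12.02
tcp_pos: [0.6815, -0.0442, 0.0851]
orientation: [0.993, -0.118, -0.002, -0.0]
contact_force: [0.5, -0.8, -1.1]
finger_gap: 0.0409
[ 0.68154511 -0.04420569  0.08506677] 0.040884902760102516 [ 0.52497916 -0.77347033 -1.1204424 ]
```

View pics/scene11.png

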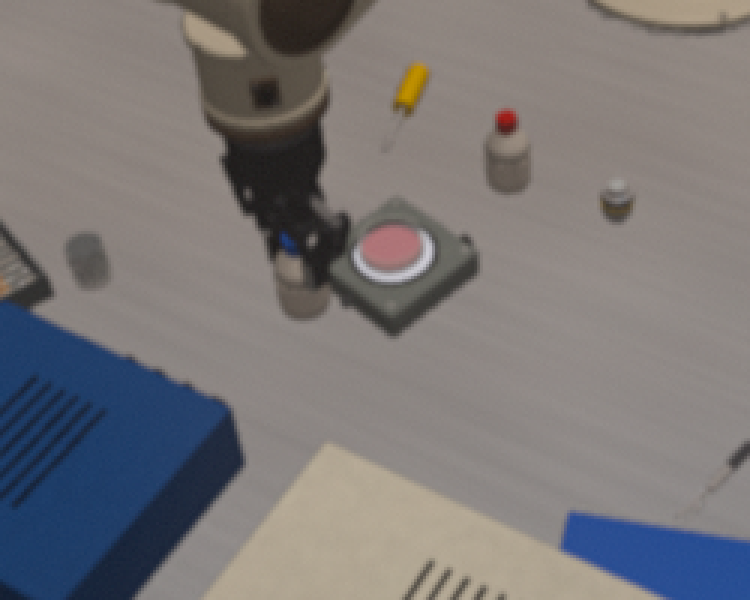

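```bash
python3 -m handwheel '[{"translation":[0.4,-0.1,-2],"yaw":0,"claw":-1},{"translation":[0,0,-1.6],"yaw":0,"claw":-1},{"translation":[0,0,-0.7],"yaw":0,"claw":-1},{"translation":[0,0,0],"yaw":0,"claw":-1}]'
```

```text
time: 12.62
tcp_pos: [0.6866, -0.0456, 0.0435]
orientation: [0.993, -0.118, -0.001, -0.0]
contact_force: [-0.6, 0.2, -0.8]
finger_gap: 0.0411
```

```bash
python3 -m handwheel '[{"translation":[0,0,-0.25],"yaw":0,"claw":-1},{"translation":[0,0,0],"yaw":0,"claw":-1}]';  python3 -m handwheel '[{"translation":[0,0,-0.2],"yaw":0,"claw":-1},{"translation":[0,0,0],"yaw":0,"claw":-1}]'
```

```text
time: 12.88
tcp_pos: [0.687, -0.0456, 0.042]
orientation: [0.993, -0.118, 0.0, -0.0]
contact_force: [0.0, 0.1, -1.1]
finger_gap: 0.0413
time: 13.12
tcp_pos: [0.687, -0.0456, 0.0399]
orientation: [0.993, -0.118, 0.0, -0.0]
contact_force: [0.5, 0.5, -1.1]
finger_gap: 0.041
```

```bash
python3 -m handwheel '[{"translation":[0,0,-0.15],"yaw":0,"claw":-1},{"translation":[0,0,0],"yaw":0,"claw":-1}]';  python3 -m handwheel '[{"translation":[0,0,-0.15],"yaw":0,"claw":-1},{"translation":[0,0,0],"yaw":0,"claw":-1}]'
```

```text
time: 13.38
tcp_pos: [0.6875, -0.0457, 0.0397]
orientation: [0.993, -0.118, 0.001, 0.0]
contact_force: [-3.5, 0.1, 11.4]
finger_gap: 0.0411
time: 13.62
tcp_pos: [0.6879, -0.0459, 0.0396]
orientation: [0.993, -0.118, 0.002, 0.0]
contact_force: [-6.4, -0.2, 24.5]
finger_gap: 0.0407
```

Contact made; release and rise.

```bash
python3 -m handwheel '[{"translation":[0,0,0.2],"yaw":0,"claw":-1},{"translation":[0,0,0],"yaw":0,"claw":1},{"translation":[0,0,0],"yaw":0,"claw":1},{"translation":[0,0,3],"yaw":0,"claw":1},{"translation":[0,0,6],"yaw":0,"claw":1}]';  python3 -m handwheel '[{"translation":[-2,0,6],"yaw":0,"claw":1},{"translation":[-5,0,3],"yaw":0,"claw":1},{"translation":[-5,0,3],"yaw":0,"claw":1},{"translation":[0,0,0],"yaw":0,"claw":1}]'
python3 - <<'E'
from h import *
o=manip.get_obs();c=eyes.calibration("wrist")
im=eyes.get_image("wrist")[:,:,::-1].copy()
cv2.imwrite("pics/wrist12.png",im)
print(o["tcp_pos"],o["time"])
hsv=cv2.cvtColor(im,cv2.COLOR_BGR2HSV)
m=((hsv[...,1]>150)&(abs(hsv[...,0].astype(int)-112)<15)&(hsv[...,2]>120)).astype(np.uint8)
n,l,s,ce=cv2.connectedComponentsWithStats(m)
W=np.array([.585,-.0204]);R=np.array([[np.cos(-.248),-np.sin(-.248)],[np.sin(-.248),np.cos(-.248)]])
for j in range(1,n):
  if s[j,4]>60: p=ray(c,*ce[j],.083); print(s[j],p,R.T@(p[:2]-W))
E
```

```text
time: 14.25
tcp_pos: [0.6856, -0.0454, 0.127]
orientation: [0.993, -0.118, -0.003, -0.0]
contact_force: [-0.1, -0.7, 0.0]
finger_gap: 0.0856
time: 14.75
tcp_pos: [0.5658, -0.0456, 0.2514]
orientation: [0.993, -0.118, 0.002, 0.0]
contact_force: [0.1, -0.2, -0.2]
finger_gap: 0.0854
[ 0.56577725 -0.04561141  0.2514278 ] 14.75
[239  61  22  24 397] [ 0.68574656 -0.04817204  0.083     ] [ 0.10448133 -0.00219254]
```

View pics/wrist12.png

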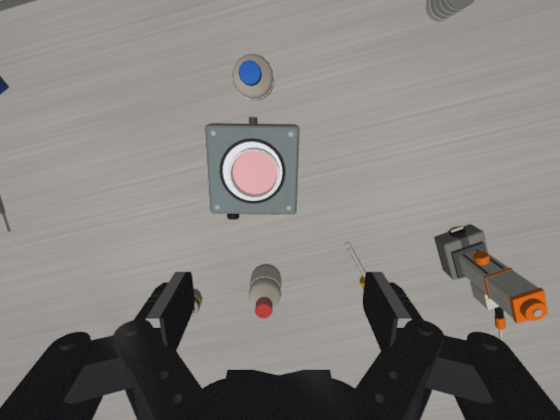

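```bash
python3 -m handwheel '[{"translation":[-1.4,-2.3,0],"yaw":0.1635,"claw":1},{"translation":[-1.4,-2.3,0],"yaw":0.1635,"claw":1},{"translation":[-1.4,-2.3,0],"yaw":0.1635,"claw":1},{"translation":[-1.4,-2.3,0],"yaw":0.1635,"claw":1},{"translation":[-1.4,-2.3,0],"yaw":0.1635,"claw":1}]';  python3 -m handwheel '[{"translation":[-1.4,-2.3,0],"yaw":0.1635,"claw":1},{"translation":[-1.4,-2.3,0],"yaw":0.1635,"claw":1},{"translation":[-1.4,-2.3,0],"yaw":0.1635,"claw":1},{"translation":[-1.4,-2.3,0],"yaw":0.1635,"claw":1},{"translation":[-1.4,-2.3,0],"yaw":0.1635,"claw":1}]'; python3 -m handwheel '[{"translation":[-1.4,-2.3,0],"yaw":0.1635,"claw":1},{"translation":[-1.3,-2.3,0],"yaw":0.1635,"claw":1},{"translation":[0,0,0],"yaw":0,"claw":1}]'
python3 - <<'E'
from h import *
o=manip.get_obs();c=eyes.calibration("wrist");np.save("pics/c13.npy",c["cam_to_world"])
im=eyes.get_image("wrist")[:,:,::-1].copy()
cv2.imwrite("pics/wrist13.png",im)
print(o["tcp_pos"],o["q"]); q=o["orientation"];print(2*np.arctan2(q[1],q[0]))
print(proj(c,[.399,-.2747,.143]),proj(c,[.2911,-.2916,.067]))
E
```

```text
time: 15.42
tcp_pos: [0.4973, -0.1614, 0.2466]
orientation: [0.957, 0.289, -0.001, -0.001]
contact_force: [0.4, 0.3, -0.1]
finger_gap: 0.0853
time: 16.05
tcp_pos: [0.4272, -0.2766, 0.2467]
orientation: [0.763, 0.646, -0.0, -0.001]
contact_force: [-0.5, 0.8, -0.4]
finger_gap: 0.0854
time: 16.42
tcp_pos: [0.3999, -0.323, 0.2466]
orientation: [0.65, 0.76, 0.0, -0.001]
contact_force: [-0.3, 0.7, 0.1]
finger_gap: 0.0858
[ 0.39989118 -0.32304574  0.24655733] [-8.29299428e-01  1.96004151e-02  1.54829715e+00 -2.46789352e-04
  1.57602555e+00 -9.84010063e-01]
1.7255059595561164
[287.676055   154.43187506] [182.25260074 144.10372104]
```

View pics/wrist13.png

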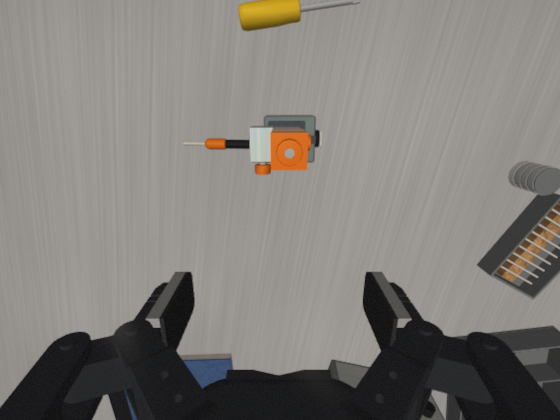

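```bash
python3 -m handwheel '[{"translation":[0,4.9,0],"yaw":0,"claw":1},{"translation":[0,0,-3],"yaw":0,"claw":1},{"translation":[0,0,-5],"yaw":0,"claw":1},{"translation":[0,0,-5],"yaw":0,"claw":1},{"translation":[0,0,-2],"yaw":0,"claw":1}]';  python3 -m handwheel '[{"translation":[0,0,0],"yaw":0,"claw":1},{"translation":[0,0,0],"yaw":0,"claw":0},{"translation":[0,0,0],"yaw":0,"claw":-1},{"translation":[0,0,0],"yaw":0,"claw":-1},{"translation":[0,0,0],"yaw":0,"claw":-1}]'
python3 - <<'E'
from h import *
o=manip.get_obs()
print(o["tcp_pos"],o["finger_gap"],o["contact_force"])
cv2.imwrite("pics/wrist14.png",eyes.get_image("wrist")[:,:,::-1])
E
```

```text
time: 17.1
tcp_pos: [0.3997, -0.271, 0.0948]
orientation: [0.651, 0.759, 0.0, -0.002]
contact_force: [0.4, -0.3, 0.1]
finger_gap: 0.0851
time: 17.73
tcp_pos: [0.4005, -0.2728, 0.0988]
orientation: [0.65, 0.76, 0.0, 0.001]
contact_force: [0.7, 1.0, 5.9]
finger_gap: 0.0293
[ 0.40048814 -0.2728127   0.09882388] 0.029307082604652472 [0.65017373 0.9904748  5.86491953]
```

View pics/wrist14.png

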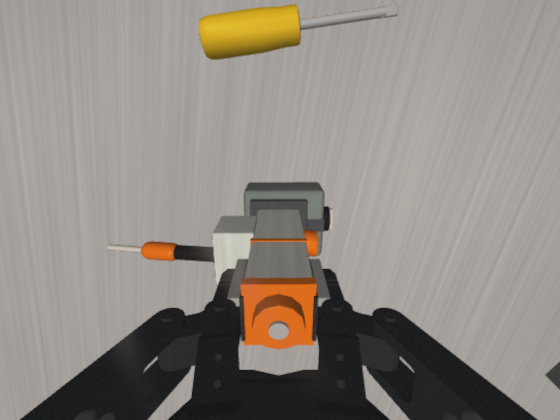

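```bash
python3 -m handwheel '[{"translation":[0,0,1],"yaw":0,"claw":-1},{"translation":[0,0,3],"yaw":0,"claw":-1},{"translation":[0,0,3],"yaw":0,"claw":-1},{"translation":[0,0,2.5],"yaw":0,"claw":-1},{"translation":[0,0,0],"yaw":0,"claw":-1}]'
python3 -m handwheel '[{"translation":[1.28,1.12,0],"yaw":-0.1645,"claw":-1},{"translation":[1.28,1.12,0],"yaw":-0.1645,"claw":-1},{"translation":[1.28,1.12,0],"yaw":-0.1645,"claw":-1},{"translation":[1.28,1.12,0],"yaw":-0.1645,"claw":-1}]'
python3 - <<'E'
from h import *
o=manip.get_obs()
print(o["tcp_pos"],o["finger_gap"],o["contact_force"])
cv2.imwrite("pics/wrist15.png",eyes.get_image("wrist")[:,:,::-1])
E
```

```text
time: 18.4
tcp_pos: [0.4005, -0.273, 0.1947]
orientation: [0.65, 0.76, -0.0, 0.001]
contact_force: [0.9, 0.4, -4.7]
finger_gap: 0.0292
time: 18.9
tcp_pos: [0.4513, -0.2271, 0.1916]
orientation: [0.862, 0.506, -0.0, -0.001]
contact_force: [0.1, -0.3, -4.4]
finger_gap: 0.0292
[ 0.45125921 -0.22712607  0.19157741] 0.029165233181166438 [ 0.07932593 -0.28312738 -4.42080262]
```

View pics/wrist15.png

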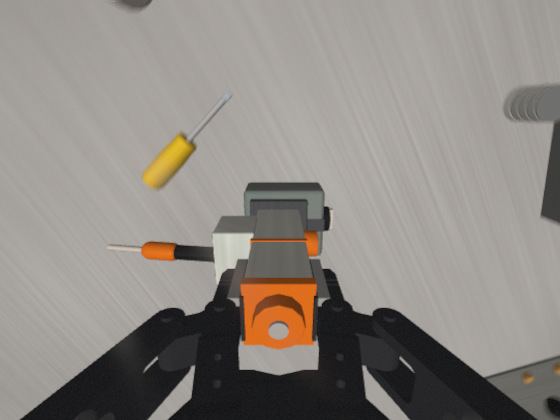

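Held firmly, unchanged in the jaws. Continue.

```bash
python3 -m handwheel '[{"translation":[1.28,1.12,0],"yaw":-0.1645,"claw":-1},{"translation":[1.28,1.12,0],"yaw":-0.1645,"claw":-1},{"translation":[1.28,1.12,0],"yaw":-0.1645,"claw":-1},{"translation":[1.28,1.12,0],"yaw":-0.1645,"claw":-1}]'
python3 -m handwheel '[{"translation":[1.28,1.12,0],"yaw":-0.1645,"claw":-1},{"translation":[1.28,1.12,0],"yaw":-0.1645,"claw":-1},{"translation":[1.28,1.12,0],"yaw":-0.1645,"claw":-1},{"translation":[1.28,1.12,0],"yaw":-0.1645,"claw":-1},{"translation":[0,0,0],"yaw":0,"claw":-1}]'
python3 - <<'E'
from h import *
o=manip.get_obs()
print(o["tcp_pos"],o["finger_gap"],o["contact_force"],2*np.arctan2(*o["orientation"][[1,0]]),o["q"][5])
cv2.imwrite("pics/wrist16.png",eyes.get_image("wrist")[:,:,::-1])
E
```

```text
time: 19.45
tcp_pos: [0.5024, -0.1825, 0.1917]
orientation: [0.98, 0.201, -0.001, -0.001]
contact_force: [0.4, -0.4, -4.4]
finger_gap: 0.0293
time: 20.08
tcp_pos: [0.5537, -0.1376, 0.1916]
orientation: [0.992, -0.123, -0.001, -0.0]
contact_force: [0.6, -0.5, -5.4]
finger_gap: 0.0294
[ 0.55369417 -0.1375597   0.19157563] 0.029441643142405133 [ 0.5575057  -0.46250257 -5.40227371] -0.24691013814172927 1.4390401957314105
```

View pics/wrist16.png

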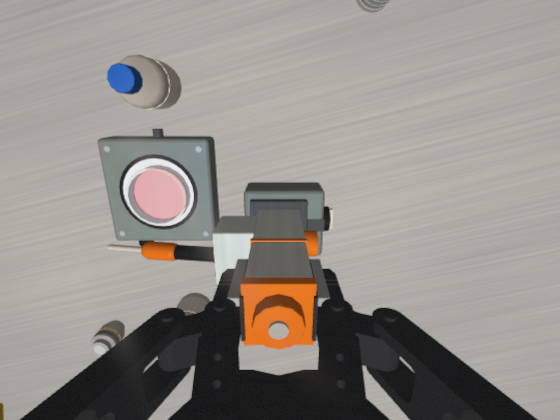

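```bash
python3 -m handwheel '[{"translation":[0.05,0,-2],"yaw":0,"claw":-1},{"translation":[0,0,-3],"yaw":0,"claw":-1},{"translation":[0,0,-2.5],"yaw":0,"claw":-1},{"translation":[0,0,-1],"yaw":0,"claw":-1},{"translation":[0,0,0],"yaw":0,"claw":-1}]'
python3 -m handwheel '[{"translation":[0,0,-0.3],"yaw":0,"claw":-1},{"translation":[0,0,0],"yaw":0,"claw":-1}]'
```

```text
time: 20.75
tcp_pos: [0.5538, -0.1384, 0.1078]
orientation: [0.992, -0.123, -0.0, -0.0]
contact_force: [1.1, -0.5, -4.8]
finger_gap: 0.0296
time: 21.0
tcp_pos: [0.5544, -0.1383, 0.1056]
orientation: [0.992, -0.124, 0.0, 0.0]
contact_force: [-0.6, 0.6, -5.2]
finger_gap: 0.0294
```

```bash
python3 -m handwheel '[{"translation":[0,0,-0.4],"yaw":0,"claw":-1},{"translation":[0,0,0],"yaw":0,"claw":-1}]'
python3 -m handwheel '[{"translation":[0,0,-0.25],"yaw":0,"claw":-1},{"translation":[0,0,0],"yaw":0,"claw":-1}]'
```

```text
time: 21.25
tcp_pos: [0.5541, -0.1381, 0.1008]
orientation: [0.992, -0.124, -0.0, -0.0]
contact_force: [-0.5, 0.2, -4.4]
finger_gap: 0.0293
time: 21.5
tcp_pos: [0.5546, -0.1383, 0.0989]
orientation: [0.992, -0.124, 0.001, 0.0]
contact_force: [1.4, -0.9, -1.1]
finger_gap: 0.0293
```

```bash
python3 -m handwheel '[{"translation":[0,0,-0.15],"yaw":0,"claw":-1},{"translation":[0,0,0],"yaw":0,"claw":-1}]'
```

```text
time: 21.75
tcp_pos: [0.5549, -0.1385, 0.0988]
orientation: [0.992, -0.124, 0.001, 0.0]
contact_force: [-4.8, -0.3, 18.3]
finger_gap: 0.0294
```

Seated. Back off the preload, release, rise toward the green side.

```bash
python3 -m handwheel '[{"translation":[0,0,0.15],"yaw":0,"claw":-1},{"translation":[0,0,0],"yaw":0,"claw":0},{"translation":[0,0,0],"yaw":0,"claw":1},{"translation":[0,0,0],"yaw":0,"claw":1},{"translation":[0,0,3],"yaw":0,"claw":1}]'
python3 -m handwheel '[{"translation":[0,0,5],"yaw":0,"claw":1},{"translation":[0,0,6],"yaw":0,"claw":1},{"translation":[-3,5,4],"yaw":0,"claw":1},{"translation":[-4,4,3],"yaw":0,"claw":1},{"translation":[0,0,0],"yaw":0,"claw":1}]'
python3 - <<'E'
from h import *
o=manip.get_obs();c=eyes.calibration("wrist");np.save("pics/c17.npy",c["cam_to_world"])
im=eyes.get_image("wrist")[:,:,::-1].copy()
cv2.imwrite("pics/wrist17.png",im)
print(o["tcp_pos"],o["time"])
C=np.array([.5545,-.138]);t=C+.11*np.array([.2455,.969])
print(proj(c,[*C,.143]),proj(c,[*t,.067]))
E
```

```text
time: 22.38
tcp_pos: [0.5533, -0.1378, 0.127]
orientation: [0.992, -0.124, -0.002, -0.001]
contact_force: [1.0, -1.1, 1.2]
finger_gap: 0.0852
time: 23.0
tcp_pos: [0.4877, -0.0531, 0.3064]
orientation: [0.992, -0.123, 0.003, 0.0]
contact_force: [-0.6, -0.9, 0.3]
finger_gap: 0.0854
[ 0.48766333 -0.05312074  0.30644265] 23.0
[344.84898534 107.81026574] [240.39564447 108.09824636]
```

View pics/wrist17.png

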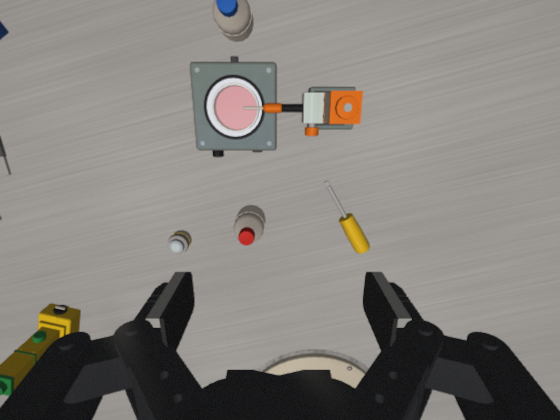

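Run:
```python
from h import *
s=eyes.calibration("scene"); c=eyes.calibration("wrist"); c["cam_to_world"]=np.load("pics/c2.npy")
B=ray(c,40,88,.067); A=ray(s,290+336/3,125+385/3,.143); B2=ray(s,290+337/3,125+353/3,.067); print(A,B,B2); d=B-A; print(np.linalg.norm(d[:2]),np.arctan2(d[1],d[0]))
```

```text
[0.53797177 0.42484032 0.143     ] [0.42966583 0.40163791 0.067     ] [0.43270826 0.40355367 0.067     ]
0.1107633895445434 -2.9305523283270656
```

```bash
python3 -m handwheel '[{"translation":[0,5,0],"yaw":0.06,"claw":1},{"translation":[0,5.8,0],"yaw":0.06,"claw":1},{"translation":[0,5.8,0],"yaw":0.06,"claw":1},{"translation":[0,5.8,0],"yaw":0.06,"claw":1},{"translation":[0,5.8,0],"yaw":0.06,"claw":1}]'
python3 -m handwheel '[{"translation":[-0.5,5.8,-1],"yaw":0.06,"claw":1},{"translation":[-0.5,5.8,-1],"yaw":0.06,"claw":1},{"translation":[-0.5,5.8,-1],"yaw":0.037,"claw":1},{"translation":[0,0,0],"yaw":0,"claw":1}]'
python3 - <<'E'
from h import *
o=manip.get_obs();c=eyes.calibration("wrist");np.save("pics/c18.npy",c["cam_to_world"])
im=eyes.get_image("wrist")[:,:,::-1].copy()
cv2.imwrite("pics/wrist18.png",im)
print(o["tcp_pos"],o["time"],2*np.arctan2(*o["orientation"][[1,0]]))
E
```

```text
time: 23.68
tcp_pos: [0.4891, 0.2286, 0.302]
orientation: [1.0, 0.027, -0.001, 0.0]
contact_force: [0.1, -0.6, -0.1]
finger_gap: 0.0853
time: 24.18
tcp_pos: [0.4732, 0.4038, 0.2698]
orientation: [0.994, 0.106, -0.002, 0.001]
contact_force: [-0.6, -0.1, 0.3]
finger_gap: 0.0855
[0.47317231 0.40382476 0.26977275] 24.175 0.212451207623753
```

View pics/wrist18.png

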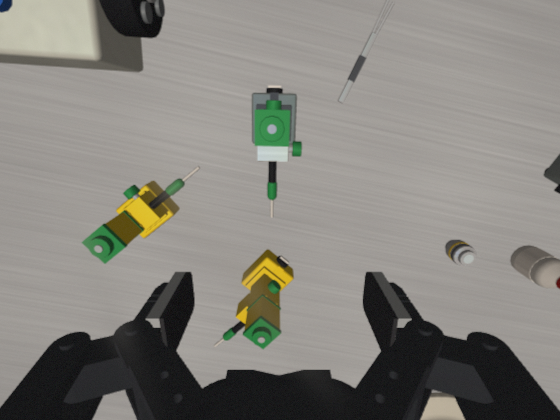

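Run:
```python
from h import *
c=eyes.calibration("wrist"); c["cam_to_world"]=np.load("pics/c18.npy")
A=ray(c,272,128.7,.143);B=ray(c,272,216.5,.067);d=B-A;print(A,B,np.linalg.norm(d[:2]),np.arctan2(d[1],d[0]))
for p in [(98,248),(262,332)]:print(ray(c,*p,.143))
print(ray(c,197,168,.067), ray(c,340,100,0))
```

```text
[0.53710124 0.42167723 0.143     ] [0.43008438 0.40071091 0.067     ] 0.10905134186105295 -2.948127063148819
[0.38880596 0.5671259  0.143     ]
[0.3219887  0.38810509 0.143     ]
[0.47047288 0.49802511 0.067     ] [0.58077706 0.3438138  0.        ]
```

```bash
python3 -m handwheel '[{"translation":[6.0,1.6,0],"yaw":-0.014,"claw":1},{"translation":[0.4,0.2,-4],"yaw":0,"claw":1},{"translation":[0,0,-5],"yaw":0,"claw":1},{"translation":[0,0,-5],"yaw":0,"claw":1},{"translation":[0,0,0],"yaw":0,"claw":1}]'
python3 - <<'E'
from h import *
o=manip.get_obs();c=eyes.calibration("wrist")
im=eyes.get_image("wrist")[:,:,::-1].copy()
cv2.imwrite("pics/wrist19.png",im)
print(o["tcp_pos"],2*np.arctan2(*o["orientation"][[1,0]]),proj(c,[*o["tcp_pos"][:2],.143]))
E
```

```text
time: 24.85
tcp_pos: [0.5371, 0.4167, 0.1294]
orientation: [0.995, 0.096, -0.003, 0.002]
contact_force: [-0.4, 0.2, -0.1]
finger_gap: 0.0855
[0.5370657  0.41674824 0.12936192] 0.19296831499352513 [275.94384749 285.89321302]
```

View pics/wrist19.png

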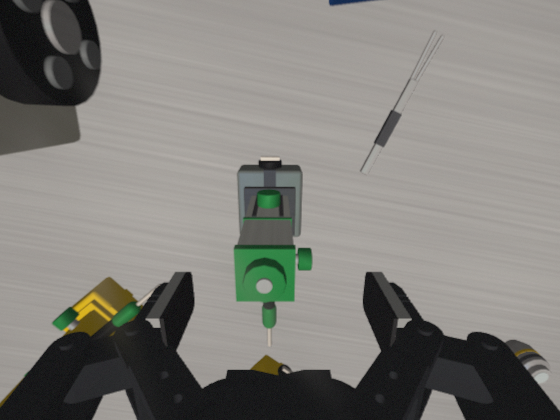

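```bash
python3 -m handwheel '[{"translation":[0,0.3,-2],"yaw":0,"claw":1},{"translation":[0,0,-1.3],"yaw":0,"claw":1},{"translation":[0,0,0],"yaw":0,"claw":1}]'; python3 -m handwheel '[{"translation":[0,0,0],"yaw":0,"claw":0},{"translation":[0,0,0],"yaw":0,"claw":-1},{"translation":[0,0,0],"yaw":0,"claw":-1},{"translation":[0,0,0],"yaw":0,"claw":-1}]'
python3 - <<'E'
from h import *
o=manip.get_obs();c=eyes.calibration("wrist")
im=eyes.get_image("wrist")[:,:,::-1].copy()
cv2.imwrite("pics/wrist20.png",im)
print(o["tcp_pos"],2*np.arctan2(*o["orientation"][[1,0]]),o["contact_force"],o["finger_gap"])
E
```

```text
time: 25.28
tcp_pos: [0.5375, 0.4219, 0.0996]
orientation: [0.995, 0.097, -0.0, 0.0]
contact_force: [0.1, -0.2, 0.0]
finger_gap: 0.085
time: 25.78
tcp_pos: [0.5378, 0.4223, 0.1007]
orientation: [0.995, 0.097, 0.0, -0.0]
contact_force: [0.3, 2.4, 3.3]
finger_gap: 0.0291
[0.53783041 0.4223385  0.10067684] 0.1948737247331713 [0.29558816 2.40872356 3.33782731] 0.029124297693650245
```

View pics/wrist20.png

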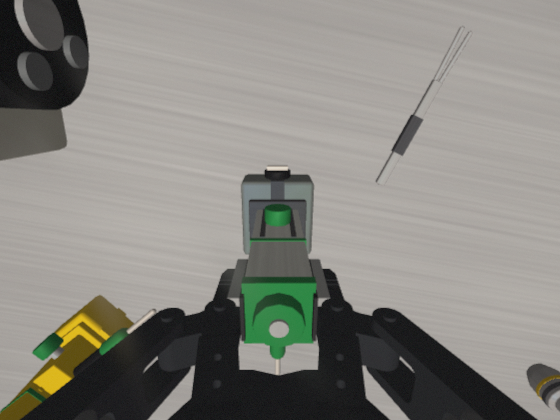

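```bash
python3 -m handwheel '[{"translation":[0,0,1],"yaw":0,"claw":-1},{"translation":[0,0,3],"yaw":0,"claw":-1},{"translation":[0,0,3],"yaw":0,"claw":-1},{"translation":[0,0,2.5],"yaw":0,"claw":-1},{"translation":[0,0,0],"yaw":0,"claw":-1}]'
python3 -m handwheel '[{"translation":[0.95,-3,0],"yaw":0.12,"claw":-1},{"translation":[0.95,-4,0],"yaw":0.145,"claw":-1},{"translation":[0.95,-4,0],"yaw":0.145,"claw":-1},{"translation":[0.95,-4,0],"yaw":0.145,"claw":-1},{"translation":[0.95,-4,0],"yaw":0.145,"claw":-1}]'
python3 -m handwheel '[{"translation":[0.95,-4,0],"yaw":0.145,"claw":-1},{"translation":[0.95,-4,0],"yaw":0.145,"claw":-1},{"translation":[0.95,-4,0],"yaw":0.138,"claw":-1},{"translation":[0,-1.5,0],"yaw":0,"claw":-1},{"translation":[0,0,0],"yaw":0,"claw":-1}]'
python3 - <<'E'
from h import *
o=manip.get_obs();c=eyes.calibration("wrist")
im=eyes.get_image("wrist")[:,:,::-1].copy()
cv2.imwrite("pics/wrist21.png",im)
cv2.imwrite("pics/scene21.png",eyes.get_image("scene")[150:350,130:380,::-1].repeat(3,0).repeat(3,1))
print(o["tcp_pos"],2*np.arctan2(*o["orientation"][[1,0]]),o["contact_force"],o["finger_gap"])
E
```

```text
time: 26.45
tcp_pos: [0.5381, 0.4223, 0.197]
orientation: [0.995, 0.097, 0.001, -0.001]
contact_force: [0.5, 0.0, -6.1]
finger_gap: 0.0288
time: 27.08
tcp_pos: [0.5848, 0.2305, 0.1935]
orientation: [0.901, 0.435, -0.001, -0.0]
contact_force: [-0.2, 0.1, -5.8]
finger_gap: 0.0295
time: 27.7
tcp_pos: [0.6133, 0.0963, 0.1941]
orientation: [0.79, 0.613, -0.001, -0.001]
contact_force: [-0.4, -0.2, -5.8]
finger_gap: 0.0289
[0.6132695  0.09629075 0.19408627] 1.3198006306644237 [-0.3608913  -0.19261366 -5.78522734] 0.028946231831801932
```

View pics/wrist21.png

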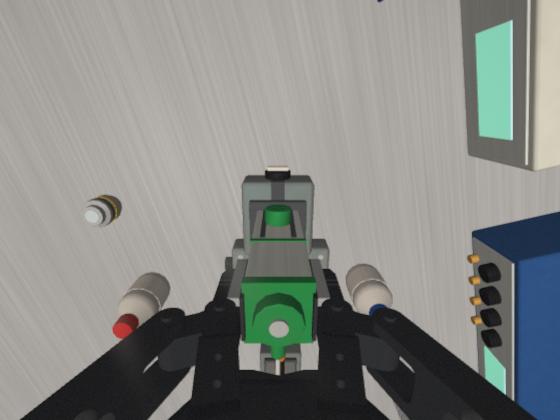

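View pics/scene21.png

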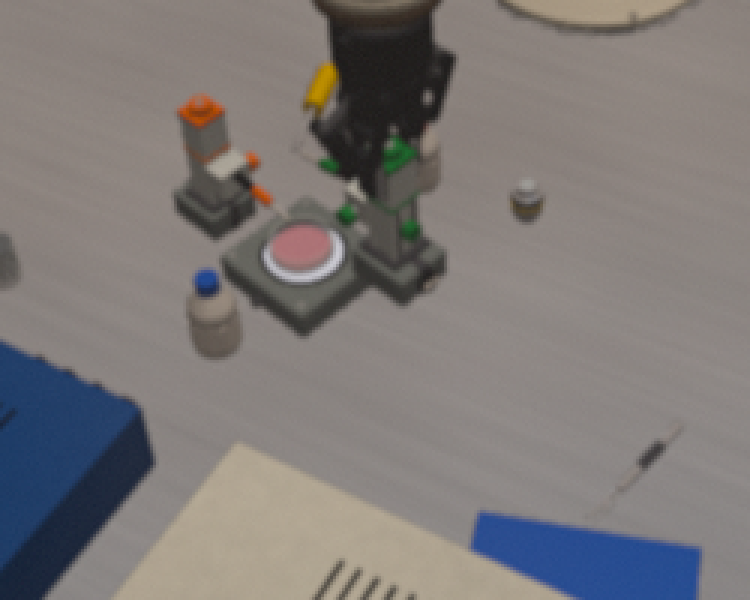

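```bash
python3 -m handwheel '[{"translation":[0,0,-2],"yaw":0,"claw":-1},{"translation":[0,0,-3],"yaw":0,"claw":-1},{"translation":[0,0,-2.5],"yaw":0,"claw":-1},{"translation":[0,0,-1],"yaw":0,"claw":-1},{"translation":[0,0,0],"yaw":0,"claw":-1}]'
python3 -m handwheel '[{"translation":[0,0,-0.4],"yaw":0,"claw":-1},{"translation":[0,0,0],"yaw":0,"claw":-1}]'
```

```text
time: 28.42
tcp_pos: [0.6135, 0.0977, 0.11]
orientation: [0.789, 0.614, -0.0, -0.0]
contact_force: [0.7, -0.5, -4.8]
finger_gap: 0.0289
time: 28.68
tcp_pos: [0.6139, 0.0972, 0.1067]
orientation: [0.789, 0.614, 0.0, 0.0]
contact_force: [-0.1, -0.4, -6.2]
finger_gap: 0.0293
```

```bash
python3 -m handwheel '[{"translation":[0,-0.1,-0.4],"yaw":0,"claw":-1},{"translation":[0,0,0],"yaw":0,"claw":-1}]'
python3 -m handwheel '[{"translation":[0,0,-0.15],"yaw":0,"claw":-1},{"translation":[0,0,0],"yaw":0,"claw":-1}]'
```

```text
time: 28.92
tcp_pos: [0.6136, 0.0959, 0.102]
orientation: [0.789, 0.614, -0.0, -0.0]
contact_force: [0.2, 0.1, -5.3]
finger_gap: 0.0291
time: 29.18
tcp_pos: [0.6138, 0.096, 0.1008]
orientation: [0.789, 0.614, 0.0, 0.0]
contact_force: [-0.2, 0.5, -3.5]
finger_gap: 0.0291
```

```bash
python3 -m handwheel '[{"translation":[0,0,-0.15],"yaw":0,"claw":-1},{"translation":[0,0,0],"yaw":0,"claw":-1}]'
```

```text
time: 29.42
tcp_pos: [0.6139, 0.0959, 0.1007]
orientation: [0.789, 0.614, 0.0, 0.0]
contact_force: [-6.9, -2.0, 12.6]
finger_gap: 0.029
```

Seated; release, rise, and step back for a full look.

```bash
python3 -m handwheel '[{"translation":[0,0,0.12],"yaw":0,"claw":-1},{"translation":[0,0,0],"yaw":0,"claw":0},{"translation":[0,0,0],"yaw":0,"claw":1},{"translation":[0,0,0],"yaw":0,"claw":1},{"translation":[0,0,3],"yaw":0,"claw":1}]'
python3 -m handwheel '[{"translation":[0,0,5],"yaw":0,"claw":1},{"translation":[0,0,6],"yaw":0,"claw":1},{"translation":[-2,0,4],"yaw":-0.15,"claw":1},{"translation":[-3,-2,2],"yaw":-0.17,"claw":1},{"translation":[-3,-2,0],"yaw":-0.17,"claw":1}]'
python3 -m handwheel '[{"translation":[-3,-2,0],"yaw":-0.17,"claw":1},{"translation":[-2,-2,0],"yaw":-0.17,"claw":1},{"translation":[0,-2,0],"yaw":-0.17,"claw":1},{"translation":[0,-1,0],"yaw":-0.17,"claw":1},{"translation":[0,0,0],"yaw":0,"claw":1}]'
python3 - <<'E'
from h import *
o=manip.get_obs();c=eyes.calibration("wrist");np.save("pics/c22.npy",c["cam_to_world"])
im=eyes.get_image("wrist")[:,:,::-1].copy()
cv2.imwrite("pics/wrist22.png",im)
print(o["tcp_pos"],o["time"],o["contact_force"])
E
```

```text
time: 30.05
tcp_pos: [0.6127, 0.096, 0.1287]
orientation: [0.789, 0.614, -0.002, -0.001]
contact_force: [0.9, -0.3, 1.5]
finger_gap: 0.0854
time: 30.68
tcp_pos: [0.5333, 0.0557, 0.3021]
orientation: [0.916, 0.402, 0.001, 0.001]
contact_force: [0.3, -1.4, -0.2]
finger_gap: 0.085
time: 31.3
tcp_pos: [0.4837, -0.0144, 0.3005]
orientation: [0.997, 0.076, 0.0, -0.0]
contact_force: [-0.7, -0.7, -1.3]
finger_gap: 0.0855
[ 0.48366025 -0.01438246  0.30045041] 31.3 [-0.71211484 -0.67949007 -1.30017567]
```

View pics/wrist22.png

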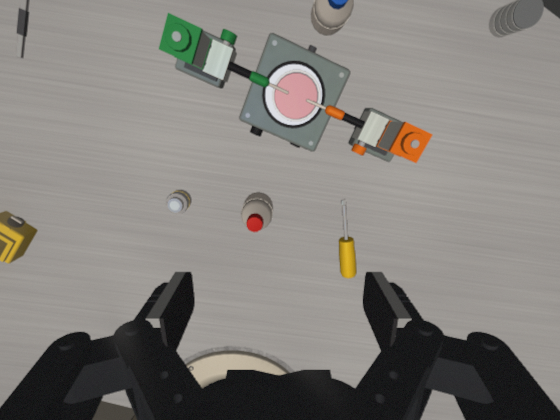

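Run:
```python
from h import *
im=cv2.imread("pics/wrist22.png"); c=eyes.calibration("wrist"); c["cam_to_world"]=np.load("pics/c22.npy")
cv2.imwrite("pics/z22.png",cv2.resize(im[0:190,155:440],None,fx=2.8,fy=2.8,interpolation=cv2.INTER_CUBIC))
hsv=cv2.cvtColor(im,cv2.COLOR_BGR2HSV)
m=((hsv[...,1]>40)&(hsv[...,1]<140)&((hsv[...,0]<8)|(hsv[...,0]>165))&(hsv[...,2]>120)).astype(np.uint8); m[150:]=0
cs,_=cv2.findContours(m,0,1); k=cv2.convexHull(max(cs,key=cv2.contourArea))
D=np.array(cv2.fitEllipse(np.array([ray(c,*p[0],.039)[:2] for p in k],dtype=np.float32))[0]); print("D",D)
W=np.array([.585,-.0204]);R=np.array([[np.cos(-.248),-np.sin(-.248)],[np.sin(-.248),np.cos(-.248)]])
for n,a,b in [("g",(179,36.5),(287,92.5)),("o",(415,144),(306,100))]:
  A=ray(c,*a,.143)[:2];B=ray(c,*b,.067)[:2];h=(B-A)/np.linalg.norm(B-A); v=D-A
  print(n,R.T@(A-W),np.linalg.norm(B-A),np.linalg.norm(v),h@v,h[0]*v[1]-h[1]*v[0])
for p in [(254,222,.085),(176,205,.042)]: print(ray(c,*p))
```

```text
D [ 0.58440179 -0.02235484]
g [-0.00125257  0.11607325] 0.10650062954425361 0.11812073813969512 0.11810268631605428 0.002065009345768535
o [-0.00027519 -0.1244939 ] 0.11021766347958609 0.12245215496289806 0.12244923696489235 -0.0008453530465095116
[0.42595852 0.00661352 0.085     ]
[0.41784887 0.11929048 0.042     ]
```

View pics/z22.png

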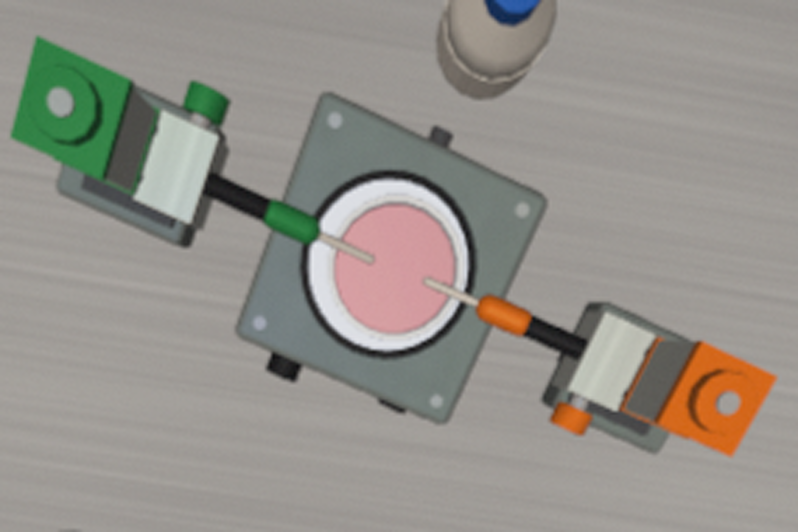

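All within tolerances, and the gripper is clear of everything. Handing in.

Run:
```python
from bench import workorder
print(workorder.hand_in())
```

```text
the job is handed in; nothing more can be done
None
```

The rig is set up and handed in after about 31 s of robot time. The hand-in gave no verdict.

I worked in this order: dish onto the lit window, blue-capped bottle behind the base, then the orange manipulator on the right and the green on the left. The gripper was open and clear above the scene at the end.

| Item | Last wrist-camera check | Allowed |
|---|---|---|
| Dish, offset from window centre | about 2 mm | under 10 mm |
| Green column to dish centre | 118 mm | 105–135 mm |
| Green electrode line, offset from dish centre | about 2 mm | under 15 mm |
| Orange column to dish centre | 122 mm | 105–135 mm |
| Orange electrode line, offset from dish centre | about 1 mm | under 15 mm |
| Blue bottle behind window centre | 104 mm | 82–122 mm |
| Blue bottle, offset from middle line | 2 mm | under 20 mm |

- **Bottle:** its numbers come from the look just after I placed it; later pictures show it still standing there.
- **Small disagreement:** the green tip measured 106.5 mm from its column, against the nominal 110 mm. I put this down to pixel-reading error of a few millimetres, inside the tolerances.
- **Not measured:** I judged uprightness only by eye in the pictures. The yellow look-alikes, red-capped bottle, objective, screwdriver and tweezers were not touched on purpose. Those in the last picture looked unmoved, but I compared no positions with the start.

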